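# Load two centrifuge tubes into the bench chute, caps the same way

## Task

Load the two screw-cap centrifuge tubes into the sloping chute so that both lie across it the same way round, caps over the sunken cap groove along the chute's left wall (as seen from the robot), and have slid down one behind the other to the stop at the lower end. Leave the marker pen, the tally counter, the dishes and the carton where they are.

Things in the scene. Friction and masses are not known exactly. Their poses are not given: they have to be found in the camera images.
- tube_1: 15 ml centrifuge tube, blue cap, lying on the worktop: 111 mm long, clear round body 16 mm across, cap 22 mm across and 14 mm long, pointed far end, 20 g. Origin under its middle at the level of the cap's underside; the axis is some 10 mm above the worktop. y runs along the tube, cap at -y, tip at +y; z up. Grip across the body at its middle
- tube_2: 15 ml centrifuge tube, red cap, lying on the worktop: 111 mm long, clear round body 16 mm across, cap 22 mm across and 14 mm long, pointed far end, 20 g. Origin under its middle at the level of the cap's underside; the axis is some 10 mm above the worktop. y runs along the tube, cap at -y, tip at +y; z up. Grip across the body at its middle
- tube_1_cap (a point): point on the axis of tube_1 at its cap, 49 mm from its middle
- tube_1_tip (a point): point on the axis of tube_1 at its pointed end, 49 mm from its middle
- tube_2_cap (a point): point on the axis of tube_2 at its cap, 49 mm from its middle
- tube_2_tip (a point): point on the axis of tube_2 at its pointed end, 49 mm from its middle
- chute: the tube chute, fixed on the worktop behind the loose things: steel base 165 x 150 mm carrying the sloping aluminium trough, its low end towards the robot. Origin under the base's middle; x away from the robot. The trough is slick: a tube laid across it and let go slides down by itself to the stop or to the tube already there
- trough: the chute's trough, sloping 22 degrees. Origin: middle of the stop's inner face at the low end, on the bed, 26 mm above the worktop; x up the slope, y to the left looking up it, z square to the bed. Bed 160 mm long (x 0 to 160), 132 mm between the walls (y -66 to +66); walls and stop 5 mm thick, 22 mm above the bed. The floor is 3 mm lower at y +28 to +66: the cap groove
- groove (a point): middle of the cap groove's floor: a strip 38 mm wide and 3 mm lower than the bed, along the trough's left wall over its whole length
- marker: black-capped marker pen lying among the tubes, 132 x 10 x 12 mm, not part of the job; origin under its middle, y along the pen
- counter: round chromed hand tally counter, 49 x 46 x 26 mm, among the tubes, not part of the job; origin under its middle
- dish_a: lower one of two stacked 62 mm culture dishes, 15 mm high, right of the tubes, not part of the job; origin under its middle
- dish_b: upper one of the two stacked culture dishes, 62 mm across, 15 mm high, not part of the job; origin under its middle
- carton: small cover-glass carton, 42 x 62 x 24 mm, at the front right, not part of the job; origin under its middle
There are look-alikes about, which are no part of the job. Leave any brown look-alike of the tube_2 alone.

How it is judged:
By the outcome, as a careful person would: the job done as asked, in the order asked, and still so for the second after the job is handed in, with the robot touching nothing.
It also fails if it takes over 54 s, if anything falls off the work surface, if the arm or the gripper's body presses on something with over 40 N, if the wrist force passes 120 N, or if a joint passes its speed limit or range.

## Robot

A 6-joint arm with a two-finger parallel gripper is mounted at the origin on a cart in front of the work surface, level with it; the furniture and walls round the work are solid. World frame = base frame: x ahead of the robot, y to its left, z up, the work surface at z = 0. Lengths are in m, angles in rad, forces in N, time in s.
With the tool pointing down it reaches from about 0.35 to 0.85 m from the base axis. Payload 8.1 kg.
Tool frame: the origin (TCP) lies at the very end of the fingers, on their centre line; the grasp point (between the pads) lies 19 mm behind it; z points along the fingers, y is the line along which they close (so a half turn about z gives the same grasp; the last joint's range is limited). The gripper opens to 93 mm and grips with 3 to 60 N. Pads are 15 mm wide; open, the fingers measure 128 mm over their backs; the gripper's body (75 mm by 188 mm) begins 65 mm behind the grasp point.
Start: joints at [-1.31, 0.13, 1.488, -0, 1.523, -0.085], TCP at [0.203, -0.564, 0.219] pointing down, gripper open.
Joint ranges: [-2.96, 2.96], [-0.89, 2.26], [0.02, 2.5], [-1.34, 4.48], [0, 2.73], [-2.66, 2.66]. Speed limits (rad/s): [2.39, 2.39, 2.79, 3.14, 3.14, 3.14].

## Interface

Orientations are given as a rotation vector (axis times angle).
In Python, from plant import robot gives the robot as it stands.
- The arm moves only by the tool play_rows, never from a script. Its argument "deltas" is one flat list of numbers, 5 for each row, row after row: the shift along the tool's x, y, z in mm, then the turn about the tool's z in degrees, then the finger opening in mm, from 0 to 93. A call has 1 to 10 rows; each row shifts and turns the commanded pose from where the row before left it, along the tool's axes as they then stand; what a row does not reach is not made up. A row lasts 1/12 s, in which the tool goes at most 41.7 mm and 7.16 degrees, less where a joint would pass 70% of its speed; a pose out of reach is approached as far as the arm can. A call with a gripper value outside its range is refused whole. The fingers move at their own pace and stop on an object; "newtons" is the grip in N (left out, the last holds). Time passes only in rows, so rows that do not move let the fingers close. It gives the time, the measured TCP pose, the force, the opening and the grip force at its end, in the units of the state.
- robot.read_state(): the state, without advancing time (a new reading comes with each control period).
- robot.read_camera(name): name is "side" or "top" or "wrist"; returns a dict with "pixels" (420x560x3 uint8, blue, green, red), "mtx" (3x3 intrinsics, pixels), "eye" and "rotation" of the camera in the world. Camera axes: x right, y up, looking along -z (the intrinsics and any distortion apply to the point x, -y, -z); pixel columns grow to the right and rows downward; lengths in m; the calibration is good to about 2 mm. The wrist camera is an equidistant fisheye: a pixel r from the principal point sees the ray r / f radians off the axis. A picture is of the moment at which its call begins. There is no depth.
- robot.close_job(): hands the job in; it is judged then, once.
The state is a dict: "t": time; "q": joint angles; "dq": joint speeds; "joint_torque": joint torques, N m; "tool_pos": TCP position; "orientation": TCP orientation; "force": force on the tool from outside, world axes, zero at the start; "wrist_torque": the same for the moment, N m; "opening": finger opening in m; "gripper_force": force on a finger pad.
Only numpy, scipy, OpenCV 4.12 (cv2) and the standard library are available. Lean on these libraries where they do the work, as an engineer would, in place of code of your own. Each camera call takes 0.05 s, during which the arm holds its last target. There are 200 camera calls.

## Working session

There is one attempt and no reset: what is moved stays moved. The work goes in short steps, Python scripts to look and compute and a tool call to move; the robot and the scene stay as the last step left them, time stands still between calls to the robot, and variables do not carry over. Pictures are saved under pics/ and viewed, at most 11 in all, crops included, and the job is handed in when it is done.

Besides the shell and the picture viewer there is one more tool, called after "Call:" by a JSON object that holds its "name" and its "arguments". play_rows: Moves the arm, as the interface text tells. Its arguments: {"type":"object","properties":{"deltas":{"type":"array"},"newtons":{"type":"number"}},"required":["deltas"]}

```bash
mkdir -p pics; ls; python3 - <<'E'
from plant import robot
import cv2,numpy as np
for n in("top","side"):
    c=robot.read_camera(n);cv2.imwrite(f"pics/{n}0.png",c["pixels"]);print(n,c["mtx"].tolist(),c["eye"],np.round(c["rotation"],3).tolist(),[k for k in c])
print(robot.read_state())
E
```

```text
pics
top [[411.8476106523972, 0.0, 281.58297691880296], [0.0, 411.8476106523972, 206.0967703814885], [0.0, 0.0, 1.0]] [0.33185642 0.0431025  1.03954222] [0.157, -0.144, -1.577] ['pixels', 'mtx', 'eye', 'rotation']
side [[460.22456491498576, 0.0, 278.7705969076763], [0.0, 460.22456491498576, 212.82171878159792], [0.0, 0.0, 1.0]] [0.14190118 0.73177705 0.79181835] [0.275, -1.071, -2.46] ['pixels', 'mtx', 'eye', 'rotation']
{'t': 0.1, 'q': array([-1.31038157e+00,  1.31107904e-01,  1.48920597e+00,  6.82637828e-06,
        1.52302010e+00, -8.53938913e-02]), 'dq': array([-0.00213952, -0.00184544, -0.00178222, -0.00093569,  0.00033743,
        0.00085516]), 'joint_torque': array([ 7.67611145e-04, -5.61340535e+01, -4.93095088e+01,  7.69917341e-02,
        2.90209427e-02, -7.12144924e-05]), 'tool_pos': array([ 0.20326176, -0.56394712,  0.21765953]), 'orientation': array([-3.09303986e+00, -5.40193394e-01,  2.28262180e-04]), 'force': array([-0.75095305, -0.41838893, -0.32257273]), 'wrist_torque': array([0.0430857 , 0.02783566, 0.00324352]), 'gripper_force': 0.0, 'opening': 0.09311810237947493}
```

View pics/top0.png

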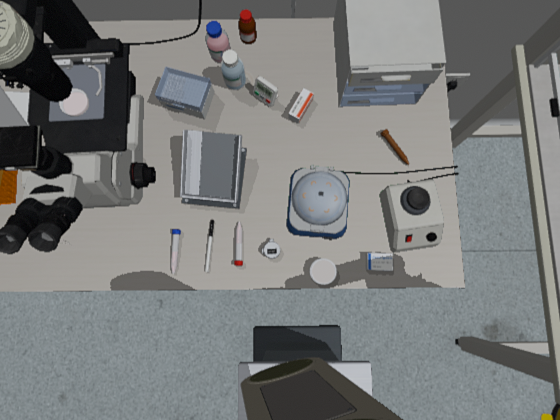

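View pics/side0.png

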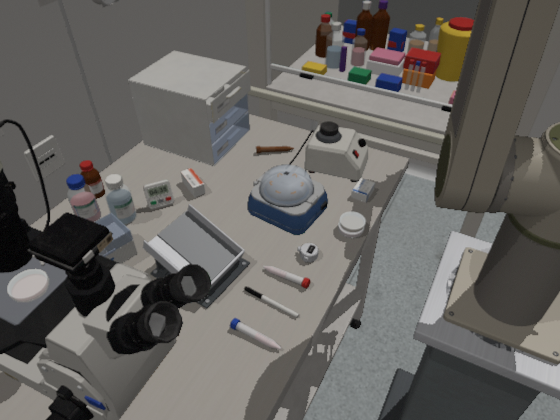

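Top view: the blue tube has its cap at (175,232) and tip at (174,275). The red tube has its cap at (238,263) and tip at (240,222).

These could be mistaken for the tubes: the marker at (210,245), the brown tube at (395,147) and the red and brown bottles at (247,25). I choose the white/clear ones with the blue and red caps, and will check them in a close crop.

```bash
python3 - <<'E'
import cv2,numpy as np
t=cv2.imread("pics/top0.png");s=cv2.imread("pics/side0.png")
a=cv2.resize(t[120:285,160:260],None,fx=3.6,fy=3.6,interpolation=cv2.INTER_CUBIC)
b=cv2.resize(s[200:355,140:320],None,fx=2.4,fy=2.4,interpolation=cv2.INTER_CUBIC)
im=np.zeros((600,800,3),np.uint8);im[:a.shape[0],:360]=a[:600];im[:b.shape[0],362:362+b.shape[1]]=b
cv2.imwrite("pics/crop1.png",im)
E
```

```text
(no output)
```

View pics/crop1.png

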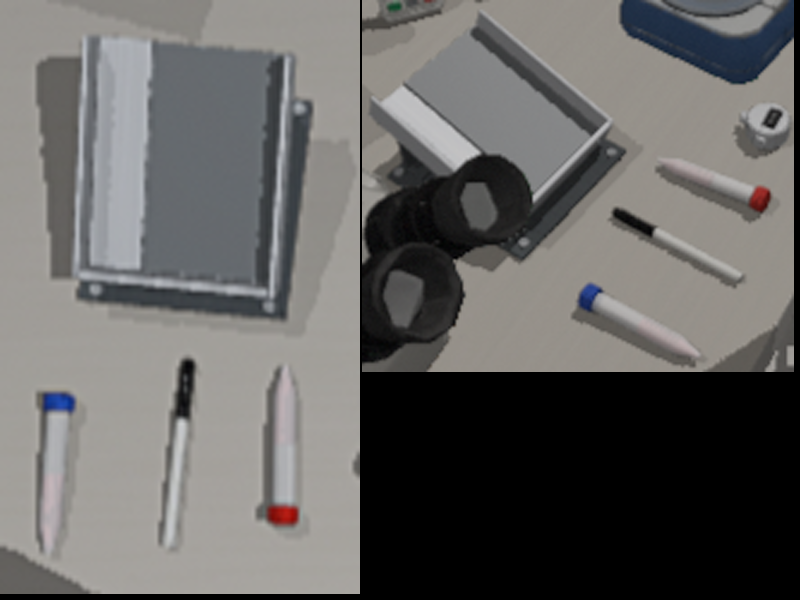

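The crop confirms the choice: the blue cap is at crop (59,402) with its tip at (48,550), and the red cap is at (284,514) with its tip at (286,368). The marker lies between them, and the bright groove strip is on the chute's left.

```bash
cat >h.py <<'E'
import numpy as np,cv2
from scipy.spatial.transform import Rotation as R
from plant import robot
def ray(c,p):
    d=np.linalg.inv(c["mtx"])@[p[0],p[1],1.];d=np.array([d[0],-d[1],-d[2]])
    d=R.from_rotvec(c["rotation"]).apply(d) if np.size(c["rotation"])==3 else c["rotation"]@d
    return np.array(c["eye"]),d/np.linalg.norm(d)
def tri(rs):
    A=sum(np.eye(3)-np.outer(d,d) for e,d in rs);b=sum((np.eye(3)-np.outer(d,d))@e for e,d in rs)
    p=np.linalg.solve(A,b);return p,max(np.linalg.norm(np.cross(p-e,d)) for e,d in rs)
def atz(r,z): e,d=r;return e+d*(z-e[2])/d[2]
T=lambda u,v:((u+.5)/3.6-.5+160,(v+.5)/3.6-.5+120)
S=lambda u,v:((u-361.5)/2.4-.5+140,(v+.5)/2.4-.5+200)
E
python3 - <<'E'
from h import *
t=robot.read_camera("top");s=robot.read_camera("side")
P=dict(bcap=((59,402),(591,296)),btip=((48,550),(697,357)),rcap=((284,514),(760,198)),rtip=((286,368),(661,162)),farR=((291,55),(484,14)),lowR=((272,292),(609,122)),farL=((87,38),(377,100)),lowstopbedR=((268,285),(600,128)),ctrbase=((308,106),(0,0)),mcap=((187,365),(617,213)),mend=((168,545),(740,278)))
for k,(a,b) in P.items():
    r=ray(t,T(*a));print(k,*[np.round(x*1e3,1) for x in tri([r,ray(s,S(*b))])],"z10:",np.round(atz(r,.01)*1e3,1))
for k,p in dict(counter=(272,249),baseLL=T(79,299),baseLR=T(285,316),baseUR=T(311,103)).items(): print(k,np.round(atz(ray(t,p),.006)*1e3,1))
E
```

```text
bcap [467.8 316.3  13.3] 1.6 z10: [469.9 317.8  10. ]
btip [366.  321.8   6.7] 1.6 z10: [367.4 321.4  10. ]
rcap [388.7 158.5  12.2] 1.5 z10: [390.2 159.2  10. ]
rtip [490.8 158.5   6.1] 2.0 z10: [492.1 158.8  10. ]
farR [686.6 146.1 100.2] 3.0 z10: [723.9 157.3  10. ]
lowR [539.3 165.   42.2] 0.7 z10: [546.7 169.2  10. ]
farL [699.6 282.3 103.4] 2.6 z10: [739.2 307.5  10. ]
lowstopbedR [546.5 169.   34.1] 0.2 z10: [551.9 172.1  10. ]
ctrbase [724.1 291.1 248.2] 201.4 z10: [684.6 144.6  10. ]
mcap [494.8 228.8   7.2] 0.7 z10: [495.  228.5  10. ]
mend [368.7 239.1   6.4] 1.5 z10: [370.  238.8  10. ]
counter [422.9  76.    6. ]
baseLL [544.2 307.4   6. ]
baseLR [530.1 160.3   6. ]
baseUR [688.3 142.8   6. ]
```

Call:
{"name": "play_rows", "arguments": {"deltas": [0,0,-10,5.6,40,0,0,-10,5.6,40,0,0,-10,5.6,40,0,0,-10,5.6,40,25,-28,0,0,40,25,-28,0,0,40,25,-28,0,0,40,25,-28,0,0,40,25,-28,0,0,40,25,-28,0,0,40], "newtons": 15}}

```text
t: 1.03
tool_pos: [0.3617, -0.4019, 0.2585]
orientation: [-3.141, 0.071, 0.0]
force: [1.1, 0.6, 0.1]
opening: 0.0401
gripper_force: 0.0
```

```bash
cat >>h.py <<'E'
def todo(x,y,z,yaw):
    s=robot.read_state();M=R.from_rotvec(s["orientation"]).as_matrix();p=s["tool_pos"]*1e3
    y0=np.degrees(np.arctan2(M[1,0],M[0,0]))
    print("t",round(s["t"],2),"tcp",p.round(1),"yaw",y0.round(2),"tilt",M[:,2].round(3),"F",s["force"].round(1),"open",round(s["opening"]*1e3,1),"go tool xyz",(M.T@(np.array([x,y,z])-p)).round(1),"turn",(y0-yaw+180)%360-180,"q",s["q"].round(2))
E
python3 -c "from h import *;todo(421,319,150,-2.5)"
```

```text
t 1.03 tcp [ 361.7 -401.9  258.5] yaw -2.61 tilt [ 0.  0. -1.] F [1.1 0.6 0.1] open 40.1 go tool xyz [  26.5 -722.8  108.6] turn -0.10517145307358078 q [-0.93 -0.04  1.6   0.    1.59  0.68]
```

Call:
{"name": "play_rows", "arguments": {"deltas": [3,-36,0,0,40,3,-36,0,0,40,3,-36,0,0,40,3,-36,0,0,40,3,-36,0,0,40,3,-36,0,0,40,3,-36,0,0,40,3,-36,0,0,40,2,-36,0,0,40,0,-36,0,0,40]}}

```text
t: 1.87
tool_pos: [0.4029, -0.0433, 0.2586]
orientation: [3.141, -0.071, 0.001]
force: [1.0, 0.3, -0.3]
opening: 0.0401
gripper_force: 0.0
```

Call:
{"name": "play_rows", "arguments": {"deltas": [0,-36,5,0,40,0,-36,10,0,40,0,-36,10,0,40,0,-36,15,0,40,0,-36,15,0,40,0,-36,15,0,40,0,-36,15,0,40,0,-36,12,0,40,0,-36,10,0,40,0,-30,0,0,40]}}

```text
t: 2.7
tool_pos: [0.4171, 0.3103, 0.1487]
orientation: [3.139, -0.07, -0.005]
force: [0.4, -0.2, -0.6]
opening: 0.0399
gripper_force: 0.0
```

```bash
python3 - <<'E'
from h import *
todo(421,319,6,-2.5)
c=robot.read_camera("wrist");cv2.imwrite("pics/w1.png",c["pixels"]);print(c["mtx"].round(1).tolist(),c["eye"],c["rotation"])
E
```

```text
t 2.7 tcp [417.1 310.3 148.7] yaw -2.54 tilt [-0.003 -0.002 -1.   ] F [ 0.4 -0.2 -0.6] open 39.9 go tool xyz [  3.9  -9.1 142.7] turn -0.03962964134510116 q [ 0.54 -0.04  1.79  0.    1.39  2.16]
[[325.2, 0.0, 272.5], [0.0, 325.2, 206.6], [0.0, 0.0, 1.0]] [0.50027961 0.3078919  0.31365767] [-0.23476279  0.24222934 -1.60103419]
```

View pics/w1.png

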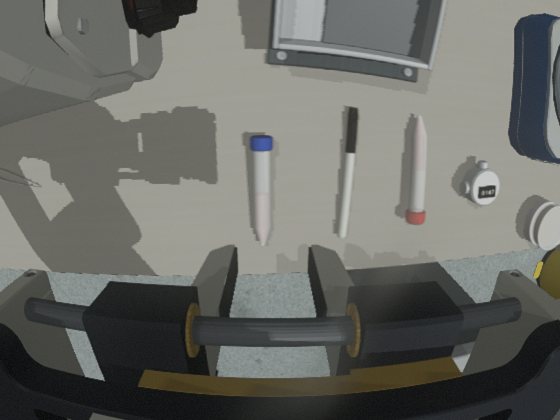

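Wrist view: blue cap at (261,144) with its tip at (264,245), and red cap at (416,216) with its tip at (420,116). The chute's low edge is at the top of the picture.

```bash
cat >>h.py <<'E'
def fray(c,p):
    K=c["mtx"];v=np.array([(p[0]-K[0,2])/K[0,0],(p[1]-K[1,2])/K[1,1]]);r=np.hypot(*v)+1e-12
    d=np.array([v[0]/r*np.sin(r),-v[1]/r*np.sin(r),-np.cos(r)]);return np.array(c["eye"]),R.from_rotvec(c["rotation"]).apply(d)
E
python3 - <<'E'
from h import *
t=robot.read_camera("top");s=robot.read_camera("side");w=robot.read_camera("wrist")
P=dict(bcap=((59,402),(591,296),(261.5,144)),btip=((48,550),(697,357),(264,246)),rcap=((284,514),(760,198),(416,216)),rtip=((286,368),(661,162),(420,115)),lowR=((272,292),(609,122),(426,67)))
for k,(a,b,q) in P.items():
    f=fray(w,q);print(k,*[np.round(x*1e3,1) for x in tri([ray(t,T(*a)),ray(s,S(*b)),f])],"wrist z10",np.round(atz(f,.01)*1e3,1))
for q in((270,63),(417,80)): print(np.round(atz(fray(w,q),.006)*1e3,1))
E
```

```text
bcap [468.1 317.3  13.3] 2.4 wrist z10 [468.4 319.3  10. ]
btip [365.2 322.    8.9] 2.3 wrist z10 [364.4 321.9  10. ]
rcap [389.2 158.6  10.7] 2.0 wrist z10 [389.6 159.2  10. ]
rtip [492.8 157.9   3.8] 3.3 wrist z10 [495.6 160.9  10. ]
lowR [540.2 165.8  39.9] 2.5 wrist z10 [544.9 153.4  10. ]
[545.2 308.1   6. ]
[531.2 162.2   6. ]
```

Call:
{"name": "play_rows", "arguments": {"deltas": [3,-10,15,0,40,0,0,18,0,40,0,0,18,0,40,0,0,18,0,40,0,0,18,0,40,0,0,18,0,40,0,0,17,0,40,0,0,12,0,40,0,0,9,0,40,0,0,0,0,40]}}

```text
t: 3.73
tool_pos: [0.4215, 0.3171, 0.0069]
orientation: [3.139, -0.072, -0.004]
force: [-0.5, 0.1, -0.8]
opening: 0.0398
gripper_force: 0.0
```

```bash
python3 -c "from h import *;todo(420,320,5,-2)"
```

```text
t 3.73 tcp [421.5 317.1   6.9] yaw -2.64 tilt [-0.002 -0.002 -1.   ] F [-0.5  0.1 -0.8] open 39.8 go tool xyz [-1.6 -2.8  1.9] turn -0.640516506811565 q [ 0.55  0.15  1.87 -0.    1.12  2.16]
```

Call:
{"name": "play_rows", "arguments": {"deltas": [-1.5,-3,2,-0.6,30,0,0,0,0,0,0,0,0,0,0,0,0,0,0,0,0,0,0,0,0,0,0,0,0,0,0,0,0,0,0], "newtons": 12}}

```text
t: 4.32
tool_pos: [0.4217, 0.322, 0.0075]
orientation: [-3.14, 0.054, -0.002]
force: [0.2, 0.1, 4.7]
opening: 0.0158
gripper_force: 11.9
```

Call:
{"name": "play_rows", "arguments": {"deltas": [0,0,-10,0,0,0,0,-18,0,0,0,0,-18,-7,0,0,0,-18,-7,0,0,0,-18,-7,0,0,0,-18,-7,0,0,0,-18,-7,0,0,0,-18,-7,0,0,0,-10,-7,0,0,0,0,-7,0]}}

```text
t: 5.15
tool_pos: [0.4225, 0.3225, 0.1565]
orientation: [-2.794, -1.435, -0.008]
force: [0.9, 0.4, -0.0]
opening: 0.0156
gripper_force: 11.9
```

Call:
{"name": "play_rows", "arguments": {"deltas": [0,0,0,-7,0,0,0,0,-7,0,0,0,0,-7,0,0,0,0,-7,0,0,0,0,-2,0,0,0,0,0,0]}}

```text
t: 5.65
tool_pos: [0.4209, 0.3215, 0.1531]
orientation: [-2.333, -2.104, 0.0]
force: [-0.3, 0.7, -1.3]
opening: 0.0156
gripper_force: 11.9
```

```bash
python3 - <<'E'
from h import *
todo(620,225,130,84)
c=robot.read_camera("wrist");cv2.imwrite("pics/w2.png",c["pixels"]);print(c["eye"],c["rotation"])
E
```

```text
t 5.65 tcp [420.9 321.5 153.1] yaw 84.11 tilt [-0. -0. -1.] F [-0.3  0.7 -1.3] open 15.6 go tool xyz [-75.5 207.9  23. ] turn 0.11277688570763189 q [ 0.56 -0.02  1.76  0.    1.4   0.66]
[0.42944955 0.40462677 0.31820874] [-0.29970487  0.01437964 -0.10124184]
```

View pics/w2.png

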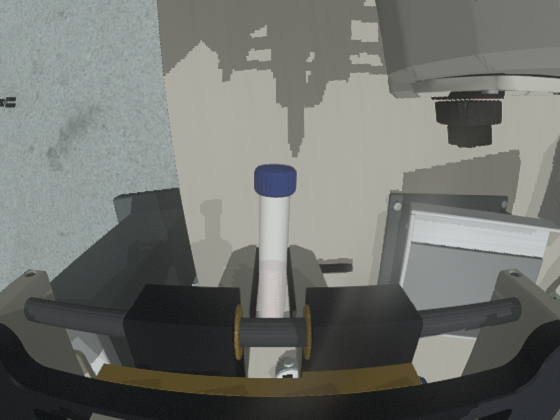

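The wrist view shows the blue tube held squarely, with its cap at (275,180) pointing left. The chute is to the right at (390–550,195–340).

Call:
{"name": "play_rows", "arguments": {"deltas": [-8,20,0,0,0,-8,23,0,0,0,-8,23,0,0,0,-8,23,0,0,0,-8,23,0,0,0,-8,23,0,0,0,-8,23,0,0,0,-8,23,0,0,0,-8,20,0,0,0,-4,7,0,0,0]}}

```text
t: 6.53
tool_pos: [0.622, 0.2226, 0.1526]
orientation: [2.338, 2.098, 0.0]
force: [-0.7, -0.5, -0.5]
opening: 0.0153
gripper_force: 11.9
```

```bash
python3 - <<'E'
from h import *
todo(620,225,68,84)
c=robot.read_camera("wrist");cv2.imwrite("pics/w3.png",c["pixels"]);print(c["eye"],c["rotation"])
E
```

```text
t 6.53 tcp [622.  222.6 152.6] yaw 83.8 tilt [ 0.001 -0.    -1.   ] F [-0.7 -0.5 -0.5] open 15.3 go tool xyz [ 2.2 -2.3 84.6] turn -0.1953060300203333 q [ 0.27  0.33  1.38 -0.    1.43  0.37]
[0.63090055 0.30575513 0.31774637] [-0.30003969  0.01447764 -0.10668803]
```

View pics/w3.png

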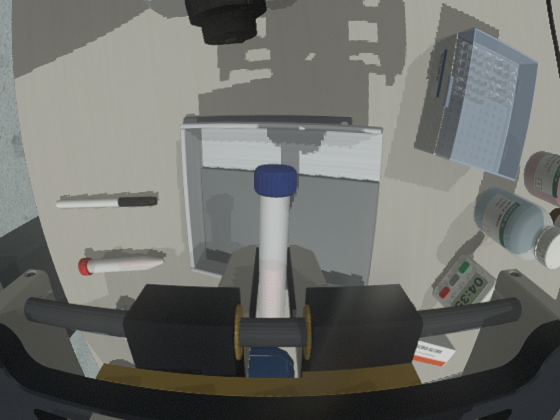

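The tube is over the middle of the chute, with the cap at (275,180) and the left wall's top edge running from (186,122) to (382,130).

```bash
python3 - <<'E'
from h import *
w=robot.read_camera("wrist")
for n,q,z in(("capend",(275,165),.156),("wallLlow",(186,125),.046),("wallLhigh",(382,131),.106),("stepHigh",(378,181),.084),("stepLow",(204,166),.028),("lowRtop",(193,272),.046)):print(n,np.round(atz(fray(w,q),z)*1e3,1))
E
```

```text
capend [629.3 277.3 156. ]
wallLlow [557.2 301.5  46. ]
wallLhigh [702.9 285.1 106. ]
stepHigh [705.6 245.1  84. ]
stepLow [563.5 261.6  28. ]
lowRtop [538.7 164.2  46. ]
```

Call:
{"name": "play_rows", "arguments": {"deltas": [4,-2,15,0,0,0,0,15,0,0,0,0,15,0,0,0,0,12,0,0,0,0,10,0,0,0,0,8,0,0,0,0,5,0,0,0,0,2,0,0,0,0,0,0,0]}}

```text
t: 7.38
tool_pos: [0.6183, 0.2285, 0.0704]
orientation: [-2.334, -2.102, 0.001]
force: [-0.5, -0.2, 0.4]
opening: 0.0155
gripper_force: 11.9
```

Call:
{"name": "play_rows", "arguments": {"deltas": [0,0,2,0,0,0,0,2,0,0,0,0,0,0,0]}}

```text
t: 7.63
tool_pos: [0.6187, 0.2285, 0.0668]
orientation: [2.335, 2.102, 0.001]
force: [-0.9, 0.4, -1.0]
opening: 0.0157
gripper_force: 11.9
```

Call:
{"name": "play_rows", "arguments": {"deltas": [0,0,2,0,0,0,0,1,0,0,0,0,0,0,0]}}

```text
t: 7.88
tool_pos: [0.6184, 0.2284, 0.0634]
orientation: [-2.334, -2.102, 0.0]
force: [0.4, 0.2, 0.3]
opening: 0.0157
gripper_force: 11.9
```

Call:
{"name": "play_rows", "arguments": {"deltas": [0,0,0,0,24,0,0,0,0,28,0,0,0,0,28,0,0,0,0,28,0,0,0,0,28]}}

```text
t: 8.3
tool_pos: [0.6185, 0.2285, 0.0637]
orientation: [2.334, 2.102, 0.0]
force: [0.5, 0.9, 0.1]
opening: 0.0285
gripper_force: 0.0
```

```bash
python3 - <<'E'
from h import *
todo(438.5,159,6,180)
c=robot.read_camera("wrist");t=robot.read_camera("top")
im=np.zeros((420,800,3),np.uint8);im[:,:560]=c["pixels"];im[:, 560:]=cv2.resize(t["pixels"][110:290,160:263],(240,420))
cv2.imwrite("pics/w4.png",im)
E
```

```text
t 8.3 tcp [618.5 228.5  63.7] yaw 84.01 tilt [ 0.  0. -1.] F [0.5 0.9 0.1] open 28.5 go tool xyz [ -87.9 -171.8   57.7] turn -95.98742568797213 q [0.28 0.4  1.46 0.   1.28 0.38]
```

View pics/w4.png

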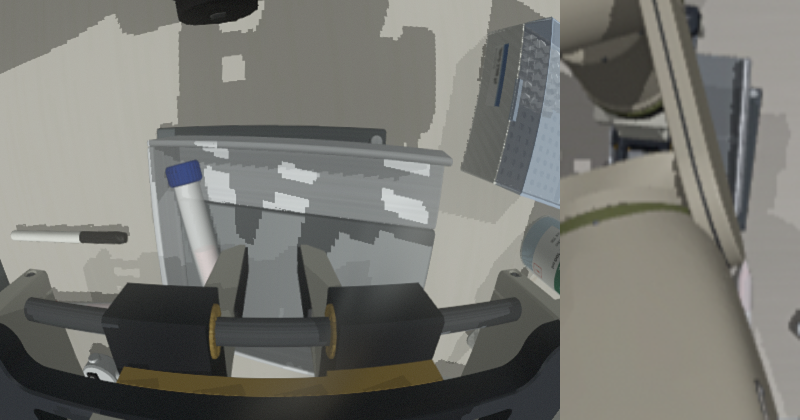

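After release the tube slid down, and the cap at (183,172) is near the stop. The body still looks slanted near the left finger, so I'll lift and look again.

Call:
{"name": "play_rows", "arguments": {"deltas": [0,0,-8,0,30,0,0,-15,0,30,0,0,-20,0,40,0,0,-20,0,40,0,0,-20,0,40,0,0,0,0,40]}}

```text
t: 8.9
tool_pos: [0.6217, 0.2295, 0.1542]
orientation: [2.331, 2.1, 0.014]
force: [0.2, -0.1, 0.8]
opening: 0.04
gripper_force: 0.0
```

```bash
python3 - <<'E'
from h import *
todo(438.5,159,6,180)
c=robot.read_camera("wrist");t=robot.read_camera("side")
im=np.zeros((420,800,3),np.uint8);im[:,:560]=c["pixels"];im[:240, 560:]=cv2.resize(t["pixels"][200:310,140:250],(240,240))
cv2.imwrite("pics/w5.png",im)
E
```

```text
t 8.9 tcp [621.7 229.5 154.2] yaw 84.02 tilt [ 0.009  0.003 -1.   ] F [ 0.2 -0.1  0.8] open 40.0 go tool xyz [ -89.7 -176.2  146.3] turn -95.98309820324218 q [0.28 0.32 1.38 0.   1.42 0.38]
```

View pics/w5.png

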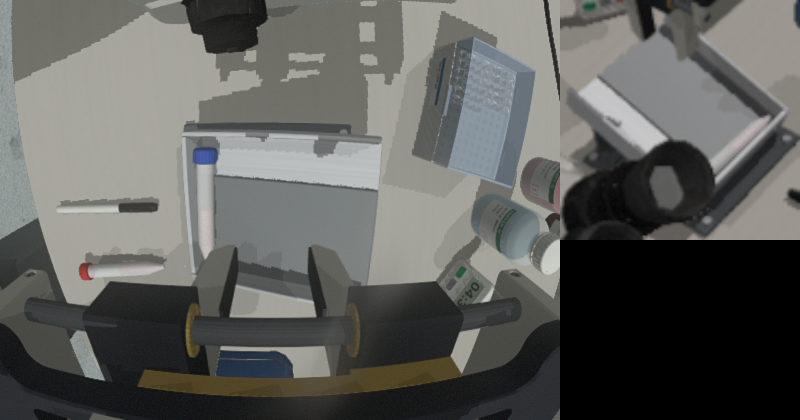

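The blue tube now lies square against the stop with its cap at (205,156) over the groove. Next is the red tube.

Call:
{"name": "play_rows", "arguments": {"deltas": [-8,-14,0,0,40,-14,-27,0,0,40,-14,-27,0,0,40,-14,-27,0,0,40,-14,-27,0,0,40,-14,-27,0,0,40,-12,-27,0,0,40,0,0,0,-7,40,0,0,0,-7,40,0,0,0,-7,40]}}

```text
t: 9.83
tool_pos: [0.4328, 0.157, 0.1457]
orientation: [-1.904, -2.498, 0.002]
force: [0.7, -0.2, 0.8]
opening: 0.0402
gripper_force: 0.0
```

Call:
{"name": "play_rows", "arguments": {"deltas": [0,0,0,-7,40,0,0,0,-7,40,0,0,0,-7,40,0,0,0,-7,40,0,0,0,-7,40,0,0,0,-7,40,0,0,0,-7,40,0,0,0,-7,40,0,0,0,-7,40,0,0,0,-7,40]}}

```text
t: 10.67
tool_pos: [0.4332, 0.1571, 0.1455]
orientation: [-0.127, -3.137, 0.001]
force: [-0.4, -0.6, 0.5]
opening: 0.0399
gripper_force: 0.0
```

```bash
python3 - <<'E'
from h import *
todo(438.5,159,6,178)
w=robot.read_camera("wrist");p=w["pixels"].astype(int)
hsv=cv2.cvtColor(w["pixels"],cv2.COLOR_BGR2HSV);m=((hsv[...,0]<8)|(hsv[...,0]>172))&(hsv[...,1]>150)&(hsv[...,2]>90)
n,l,st,ce=cv2.connectedComponentsWithStats(m.astype(np.uint8))
for i in range(1,n):
    if st[i,4]>30: print(st[i],ce[i].round(1),np.round(atz(fray(w,ce[i]),.012)*1e3,1))
cv2.imwrite("pics/w6.png",w["pixels"])
E
```

```text
t 10.67 tcp [433.2 157.1 145.5] yaw 175.36 tilt [-0.002 -0.    -1.   ] F [-0.4 -0.6  0.5] open 39.9 go tool xyz [ -5.4   2.4 139.4] turn -2.6444760635332614 q [ 0.24 -0.21  1.95  0.    1.4  -1.25]
[261 146  18  12 190] [268.9 151.6] [389.8 158.3  12. ]
```

View pics/w6.png

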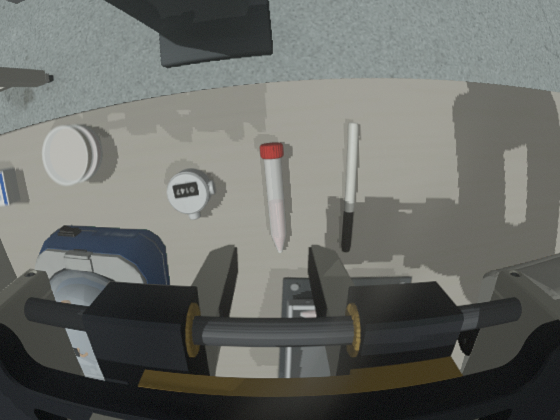

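The wrist view shows the red cap at (271,151) and tip at (282,251), with free space on both sides for the fingers.

Call:
{"name": "play_rows", "arguments": {"deltas": [0,0,8,-4.6,40,-5,2,16,0,40,0,0,18,0,40,0,0,18,0,40,0,0,18,0,40,0,0,18,0,40,0,0,18,0,40,0,0,13,0,40,0,0,9,0,40,0,0,2,0,40]}}

```text
t: 11.55
tool_pos: [0.437, 0.1588, 0.0063]
orientation: [-0.014, -3.138, 0.002]
force: [-0.4, -0.1, -0.7]
opening: 0.0402
gripper_force: 0.0
```

Call:
{"name": "play_rows", "arguments": {"deltas": [0,0,0,0,25,0,0,0,0,0,0,0,0,0,0,0,0,0,0,0,0,0,0,0,0,0,0,0,0,0,0,0,0,0,0]}}

```text
t: 12.13
tool_pos: [0.4399, 0.1595, 0.0094]
orientation: [0.011, 3.14, 0.001]
force: [0.0, -0.8, 3.9]
opening: 0.015
gripper_force: 12.0
```

Call:
{"name": "play_rows", "arguments": {"deltas": [0,0,-5,0,0,0,0,-8,0,0,0,0,-14,0,0,0,0,-18,0,0,0,0,-18,0,0,0,0,-18,0,0,0,0,-18,0,0,0,0,-18,0,0,0,0,-18,0,0,0,0,-10,0,0]}}

```text
t: 12.97
tool_pos: [0.4399, 0.1595, 0.1565]
orientation: [0.011, 3.139, 0.001]
force: [-0.5, 1.4, 0.9]
opening: 0.015
gripper_force: 12.0
```

Call:
{"name": "play_rows", "arguments": {"deltas": [0,0,0,7,0,0,0,0,7,0,0,0,0,7,0,0,0,0,7,0,0,0,0,7,0,0,0,0,7,0,0,0,0,7,0,0,0,0,7,0,0,0,0,7,0,0,0,0,7,0]}}

```text
t: 13.8
tool_pos: [0.4387, 0.1592, 0.1536]
orientation: [-1.818, -2.562, 0.001]
force: [0.1, -0.4, -0.2]
opening: 0.0149
gripper_force: 12.0
```

Call:
{"name": "play_rows", "arguments": {"deltas": [0,0,0,7,0,0,0,0,7,0,0,0,0,7,0,0,0,0,5,0,0,0,0,0,0]}}

```text
t: 14.22
tool_pos: [0.4388, 0.1593, 0.1536]
orientation: [-2.346, -2.089, 0.001]
force: [0.8, -1.7, -0.6]
opening: 0.0155
gripper_force: 12.0
```

```bash
python3 - <<'E'
from h import *
todo(620,227,150,84)
c=robot.read_camera("wrist");cv2.imwrite("pics/w7.png",c["pixels"])
E
```

```text
t 14.22 tcp [438.8 159.3 153.6] yaw 83.38 tilt [-0.001 -0.    -1.   ] F [ 0.8 -1.7 -0.6] open 15.5 go tool xyz [ 88.2 172.2   3.5] turn -0.6235122356621048 q [ 0.24 -0.2   1.93 -0.    1.41  0.35]
```

View pics/w7.png

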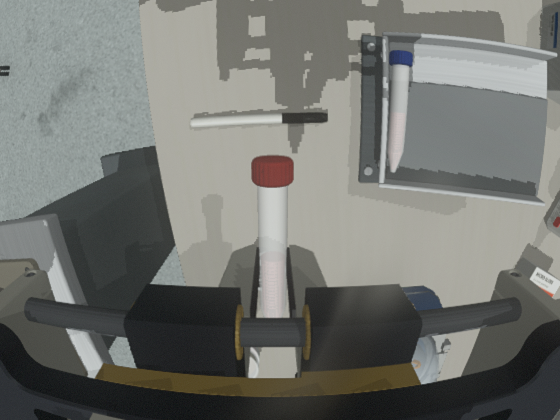

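The red tube is held with its cap at (273,172) pointing left, and the blue tube still lies at the stop.

Call:
{"name": "play_rows", "arguments": {"deltas": [8,14,0,-0.6,0,10,20,0,0,0,10,20,0,0,0,10,20,0,0,0,10,20,0,0,0,10,20,0,0,0,10,20,0,0,0,10,20,0,0,0,8,18,0,0,0,0,0,0,0,0]}}

```text
t: 15.1
tool_pos: [0.621, 0.228, 0.1528]
orientation: [2.327, 2.111, 0.0]
force: [0.5, -0.7, -0.1]
opening: 0.0152
gripper_force: 12.0
```

Call:
{"name": "play_rows", "arguments": {"deltas": [0,0,15,0,0,0,0,15,0,0,0,0,15,0,0,0,0,12,0,0,0,0,10,0,0,0,0,7,0,0,0,0,5,0,0,0,0,2,0,0,0,0,0,0,0]}}

```text
t: 15.85
tool_pos: [0.6188, 0.2274, 0.0725]
orientation: [-2.33, -2.107, 0.0]
force: [0.4, -0.2, -0.8]
opening: 0.0151
gripper_force: 12.0
```

Call:
{"name": "play_rows", "arguments": {"deltas": [-2,0,3,0,0,0,0,3,0,0,0,0,2,0,0,0,0,0,0,0]}}

```text
t: 16.18
tool_pos: [0.6185, 0.2253, 0.0642]
orientation: [-2.331, -2.106, 0.001]
force: [0.5, -0.0, -0.3]
opening: 0.0149
gripper_force: 12.0
```

Call:
{"name": "play_rows", "arguments": {"deltas": [0,0,0,0,24,0,0,0,0,28,0,0,0,0,28,0,0,0,0,28,0,0,0,0,28]}}

```text
t: 16.6
tool_pos: [0.6188, 0.2254, 0.0648]
orientation: [2.331, 2.106, 0.0]
force: [0.5, 0.4, 0.1]
opening: 0.0275
gripper_force: 0.0
```

Call:
{"name": "play_rows", "arguments": {"deltas": [0,0,-8,0,30,0,0,-15,0,30,0,0,-20,0,40,0,0,-20,0,40,0,0,-20,0,40,0,0,-10,0,40,0,0,0,0,40]}}

```text
t: 17.18
tool_pos: [0.621, 0.226, 0.1628]
orientation: [2.328, 2.104, 0.01]
force: [0.3, 0.5, 0.1]
opening: 0.0399
gripper_force: 0.0
```

```bash
python3 - <<'E'
from h import *
todo(450,150,200,84)
c=robot.read_camera("wrist");cv2.imwrite("pics/w8.png",c["pixels"])
E
```

```text
t 17.18 tcp [621.  226.  162.8] yaw 84.22 tilt [ 0.007  0.002 -1.   ] F [0.3 0.5 0.1] open 39.9 go tool xyz [ -92.8 -162.3  -38.6] turn 0.21570171318154507 q [0.27 0.32 1.38 0.   1.44 0.37]
```

View pics/w8.png

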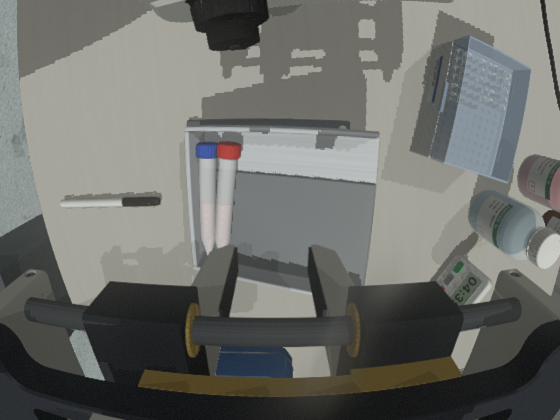

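Both tubes lie side by side at the stop, caps at (207,151) and (229,151) over the groove. The marker hasn't moved and the gripper is clear, so I'm handing in.

```bash
python3 -c "from plant import robot;print(robot.close_job())"
```

```text
the job is handed in; nothing more can be done
None
```

Both tubes lie across the chute, caps over the left groove, blue at the stop with red right behind it; the job was handed in at about 17 s, and the verdict was not shown.

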